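Eject a charger's module tray with the release pin and load it

ROBOT

A 6-joint arm with a two-finger parallel gripper is mounted at the origin on the work surface. World frame = base frame: x ahead of the robot, y to its left, z up, the work surface at z = 0. Lengths are in mm, angles in rad, forces in N, time in s.
With the tool pointing down it reaches from about 325 to 775 mm from the base axis. Payload 5.5 kg.
Tool frame: the origin (TCP) lies midway between the tips of the shut fingers; the grasp point (between the pads) lies 19 mm behind it; z points along the fingers, y is the line along which they close (so a half turn about z gives the same grasp; the last joint's range is limited). The gripper opens to 88 mm and grips with 3 to 60 N. Pads are 20 mm wide; open, the fingers measure 115 mm over their backs; the gripper's body (75 mm by 178 mm) begins 61 mm behind the grasp point.
Start: joints at [-1.185, 0.091, 1.231, -0, 1.82, -0.057], TCP at [257.084, -542.148, 222.631] pointing down, gripper open.
Joint ranges: [-2.87, 2.87], [-0.86, 2.18], [0.17, 2.46], [-1.51, 4.65], [0.06, 2.69], [-2.65, 2.65]. Speed limits (rad/s): [2.57, 2.57, 3.01, 3.14, 3.14, 3.14].

INTERFACE

Orientations are given as a rotation vector (axis times angle).
In Python, from cell import * gives the robot as it stands. The module is installed in compiled form; this text tells all that it offers. Calls block until the motion is done:
- goto(position, orientation): joint-space move of the TCP to a pose.
- movel(position, rate=150, attitude=None, max_force=None): straight line of the TCP; attitude=None keeps the orientation; rate is the mean speed in mm/s. With max_force (N) it stops when the force on the tool has changed by that much, and returns True; else False.
- goto_joints(angles): joint-space move.
- command_gripper(opening, force=None): opening from 0.0 (shut) to 1.0 (fully open); force is the grip in N (None keeps the last); returns when the fingers have stopped.
- pause(seconds).
- ik(position, orientation): joint angles nearest the present ones, or None.
- observe(): the state.
- snapshot(name): name is "scene" or "side" or "wrist"; returns a dict with "img" (384x512x3 uint8, red, green, blue), "vfov" (degrees; the focal length in pixels is half the picture's height over the tangent of half this angle, whatever the lens; pixels are square), "cx", "cy" (the principal point, pixels), "dist" ([k1, k2, p1, p2, k3] as OpenCV has them; the pictures are not rectified), "R" (3x3) and "t" (3): a world point X has camera coordinates R X + t. Camera axes: x right, y down, z forward; pixel columns grow to the right and rows downward; lengths in mm; the calibration is good to about 2 mm. A picture is of the moment at which its call begins. There is no depth.
A pose or a line that the arm cannot do raises Unreachable and nothing moves.
- sign_off(): hands the job in; it is judged then, once.
Trained networks look in the newest picture that a camera, given by its name, has taken for a name from the list of things; names that differ only in an ending like _2 or _b are one class to them, and where a whole thing is asked for, a point or a joint stands for the part that bears it (a point fixed in the world has none). Each returns a list of dicts, best first, with "confidence" (0 to 1); they miss things now and then, are a little off and sometimes report something else, mostly with a low value. They report only what shows in the picture. A call takes as long as a camera call. They do not tell look-alikes from the thing itself.
- outline_of(target, camera): "mask" (384x512 bool, what is visible of it) and "position" ([column, row] in pixels, amid what is visible of it).
The state is a dict: "t": time; "joint_positions": joint angles; "joint_velocities": joint speeds; "joint_torque": joint torques, N m; "tcp_pos": TCP position; "tcp_rot": TCP orientation; "contact_force": force on the tool from outside, world axes, zero at the start; "ft_torque": the same for the moment, N m; "finger_gap": opening from 0.0 (shut) to 1.0 (fully open); "grasp_force": force on a finger pad.
Only numpy, scipy, OpenCV 4.12 (cv2) and the standard library are available. Lean on these libraries where they do the work, as an engineer would, in place of code of your own. Each camera call takes 0.05 s, during which the arm holds its last target. There are 200 camera calls.

TASK

Take the release pin from its stand and push it through the red-ringed hole in the charger's sloping yellow panel to trip the hidden latch, so that the module tray springs out, then put the pin back in its stand. Then set the module from the kit tray flat into the sprung-out tray, red grip up, and push the tray back in until the latch catches and it stays flush. Leave the loose tools, bottle and jar where they are.

Things in the scene. Friction and masses are not known exactly. Their poses are not given: they have to be found in the camera images.
- charger: Fixed charger: black, yellow foot band and panel, 200 (x) x 160 (y) x 172 mm high. Origin: centre of underside, on the bench. Its own -x side is the front, roughly facing the robot: upright face at x = -100 mm, 88 mm high; from its upper edge the panel rises backwards at 35 degrees to the level top (172 mm), which starts at x = +20 mm.
- release_hole (a point): Centre of the mouth of the red-ringed 19 mm hole, on the panel's outer surface. z axis: the panel's outward normal, 35 degrees from vertical, leaning to the charger's front; y axis level, as the charger's. Panel 4 mm thick. The pin enters along -z; 24 mm below the mouth lies the latch's pad, 40 x 40 mm, parallel to the panel.
- latch (a joint): Hidden spring latch, m pressed straight down: 0 at rest, 0.016 at its stop; the pin moves 0.82 mm along the hole for each mm of it. It frees the tray at about 0.007 to 0.010 (tip about 32 mm below the hole's mouth; stop at 37 mm). Spring 4 to 8 N. It springs back by itself and snaps over the tray's lug when the tray is pushed home.
- tray (a joint): Tray travel out of the front, m: 0 latched, its front flush with the charger's front face; 0.100 fully out (along the charger's -x); can be pushed in to -0.006. Once freed, a spring (6 N home, 2 N out) with a damper drives it out in about a second; pushing it home takes up to about 13 N near the end, where its lug rides over the latch.
- tray_pocket (a point): Centre of the tray's grey pocket, on its floor (10 mm above the bench); moves with the tray, axes as the charger's. 94 (x) x 70 (y) mm inside. Side and back walls end 18 mm above this floor; the front plate, 110 wide and 4 thick, 69 mm above it. With the tray fully out this point is 51 mm in front of the charger's front face.
- tray_front (a point): Centre of the outer (-x) face of the tray's front plate, 44 mm above the bench; moves with the tray, axes as the charger's. The plate is 110 mm wide, 70 mm high (9 to 79 mm above the bench). Push it in its upper half with the fingertips: lower down, the gripper's body would meet the sloping panel above it.
- pin: Loose release pin, 161 mm long, 90 g, standing upright in its stand. Origin at the rod's tip, z axis along the pin towards the handle: steel rod 8 mm thick from 0 to 95 mm, collar 38 mm across from 95 to 101 mm, square orange handle 22 x 22 mm (faces square to its x and y axes) from 101 to 161 mm.
- pin_tip (a point): The tip of the pin's rod (same point as the pin's origin).
- pin_grip (a point): Point on the pin's axis in its handle, 130 mm from the tip: the place to grip.
- pin_stand: Fixed pin stand: dark steel foot 100 x 90 x 12 mm with an upright blue square tube, 52 mm outside, 26 mm bore, its top 110 mm above the bench. Origin: centre of its underside, on the tube's axis. The pin hangs in it by its collar, the tip 15 mm above the bench.
- kit_tray: Fixed black kit tray, 150 x 130 mm, walls 16 mm high and 4 mm thick, floor 4 mm thick, in which the module lies at the start. Origin: centre of its underside.
- module: Loose plug-in module, 250 g: green board and aluminium body 80 (x) x 56 (y) x 34 mm high (thin fins to 40 mm), with a red grip bar on top, 50 mm long along its x, 18 mm thick in y, reaching from 34 to 58 mm above its underside. Origin: centre of its underside. It goes into the pocket with its x along the pocket's x, either way round.
- module_grip (a point): Centre of the module's red grip bar, 46 mm above the module's underside.
- cleaner: Bystander: white bottle, 56 mm across, 160 mm tall, origin at its foot.
- screw_jar: Bystander: small clear jar, 56 mm across, 60 mm tall, origin at its foot.
- screwdriver: Bystander: blue-handled screwdriver lying flat, about 200 mm long, along its x.
- wrench: Bystander: steel wrench lying flat, about 170 mm long, along its x.
- driver: Bystander: yellow and black cordless driver standing on its battery, 200 mm tall, origin under its battery.
Things that resemble listed ones, but are neither listed nor needed, are in the scene too. What is shaped like the module but brown or turquoise is not meant. There is more than one size of the pin; the one meant has the size given above.

How it is judged:
By the outcome, as a careful person would: the job done as asked, in the order asked, and still so for the second after the job is handed in, with the robot touching nothing.
It also fails if it takes over 69 s, if anything falls off the work surface, if the arm or the gripper's body presses on something with over 40 N, if the wrist force passes 120 N, or if a joint passes its speed limit or range.

## Working session

There is one attempt and no reset: what is moved stays moved. The work goes in short steps, each a Python script; the robot and the scene stay as the last script left them, time stands still between calls to the robot, and variables do not carry over. Pictures are saved under pics/ and viewed, at most 10 in all, crops included, and the job is handed in when it is done.

```bash
mkdir -p pics
cat > h.py <<'E'
from cell import *
import numpy as np, cv2, pickle
from scipy.spatial.transform import Rotation as Ro
def K(s):
    f=s["img"].shape[0]/2/np.tan(np.radians(s["vfov"])/2)
    return np.array([[f,0,s["cx"]],[0,f,s["cy"]],[0,0,1.]])
def proj(s,X):
    return cv2.projectPoints(np.atleast_2d(np.float64(X)),cv2.Rodrigues(np.array(s["R"]))[0],np.float64(s["t"]),K(s),np.array(s["dist"],float))[0][:,0]
def ray(s,uv):
    p=cv2.undistortPoints(np.float64([[uv]]),K(s),np.array(s["dist"],float))[0,0]
    R=np.array(s["R"]);return -R.T@np.array(s["t"]),R.T@np.array([p[0],p[1],1])
def atz(s,uv,z):
    c,d=ray(s,uv);return c+d*(z-c[2])/d[2]
def save(s,n): cv2.imwrite("pics/"+n+".png",s["img"][:,:,::-1])
E
python3 - <<'E'
from h import *
S={}
for n in ["scene","side"]:
    s=snapshot(n);S[n]=s
    c=-np.array(s["R"]).T@np.array(s["t"]);print(n,c.round(),s["vfov"])
    for t in ["charger","release_hole","tray","pin","pin_stand","kit_tray","module","module_grip","cleaner","screw_jar","driver"]:
        try: print(t,[(round(o["confidence"],2),np.round(o["position"]).tolist(),int(o["mask"].sum())) for o in outline_of(t,n)][:5])
        except Exception as e: print(t,e)
pickle.dump(S,open("s0.pkl","wb"))
for n in S: cv2.imwrite(f"pics/{n}0.png",cv2.resize(S[n]["img"][:,:,::-1],(800,600),interpolation=cv2.INTER_CUBIC))
E
```

```text
scene [ 840. -515. 1231.] 45.5316711683087
charger [(0.81, [301.0, 251.0], 5708)]
release_hole [(0.78, [289.0, 236.0], 1881)]
tray []
pin [(0.78, [141.0, 293.0], 552), (0.74, [189.0, 312.0], 249)]
pin_stand [(0.96, [196.0, 327.0], 1235), (0.58, [357.0, 180.0], 597)]
kit_tray [(0.86, [281.0, 171.0], 993)]
module [(0.66, [236.0, 148.0], 410), (0.59, [292.0, 163.0], 474), (0.48, [263.0, 332.0], 455)]
module_grip [(0.93, [232.0, 188.0], 448), (0.79, [291.0, 162.0], 477), (0.63, [233.0, 147.0], 382)]
cleaner [(0.85, [356.0, 180.0], 551), (0.71, [337.0, 97.0], 1267)]
screw_jar [(0.71, [262.0, 334.0], 471)]
driver [(0.65, [337.0, 95.0], 1234)]
side [ 435. 1167.  821.] 47.42238462744951
charger [(0.87, [194.0, 180.0], 4939)]
release_hole [(0.64, [210.0, 167.0], 1383)]
tray [(0.72, [228.0, 193.0], 190)]
pin [(0.7, [280.0, 113.0], 393), (0.64, [230.0, 191.0], 109), (0.63, [249.0, 120.0], 122), (0.23, [165.0, 236.0], 409)]
pin_stand [(0.94, [251.0, 149.0], 686)]
kit_tray [(0.73, [275.0, 261.0], 1310)]
module [(0.91, [294.0, 219.0], 582), (0.8, [329.0, 252.0], 760), (0.76, [258.0, 258.0], 714)]
module_grip [(0.76, [330.0, 251.0], 741), (0.66, [296.0, 220.0], 615), (0.6, [256.0, 257.0], 767)]
cleaner [(0.76, [168.0, 236.0], 456), (0.32, [231.0, 195.0], 192)]
screw_jar [(0.65, [250.0, 151.0], 642)]
driver [(0.85, [238.0, 318.0], 3394)]
```

View pics/scene0.png

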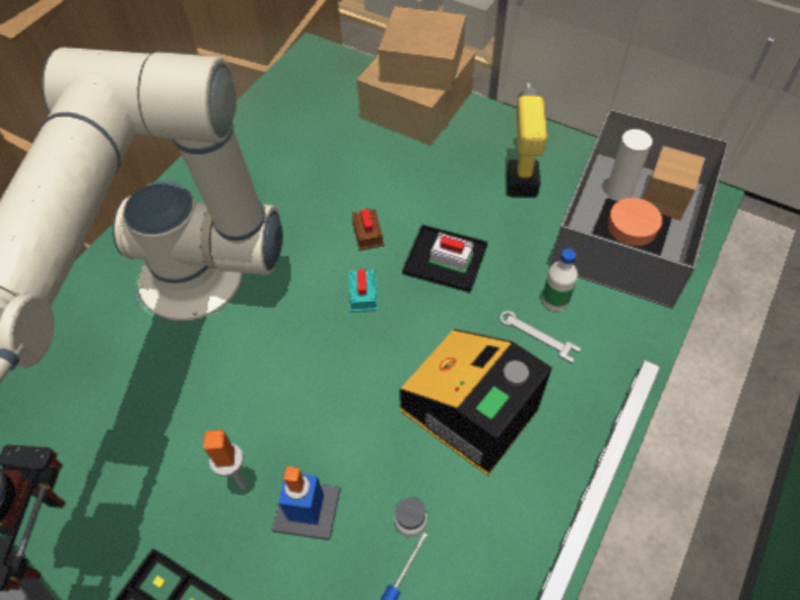

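View pics/side0.png

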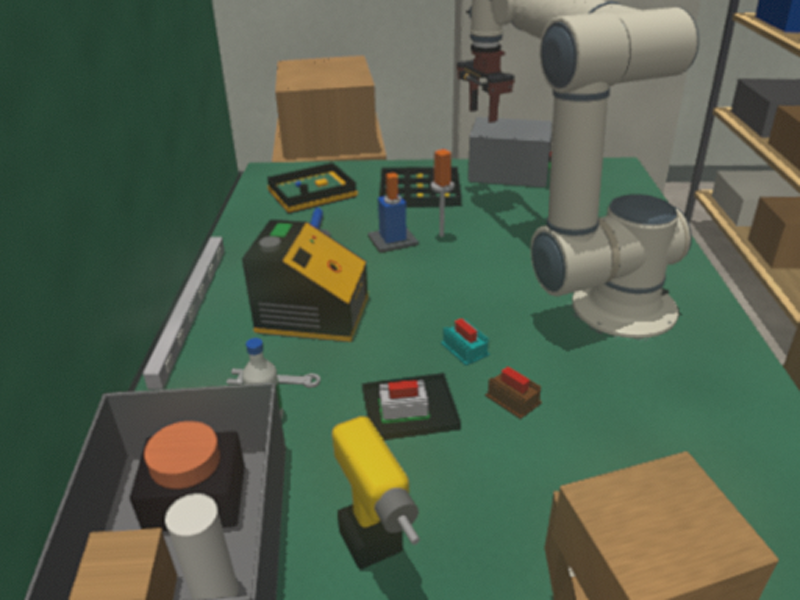

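Candidates (in 512x384 scene pixels):
- **Pin:** the one in the blue stand at (188,308). The free-standing, larger one at (140,287) is a look-alike.
- **Module:** the silver and green one in the black kit tray at (289,158). The brown one at (235,145) and the turquoise one at (232,185) are look-alikes.

I choose the pin in the stand and the module in the kit tray. Next I'll fit poses by silhouette.

```bash
cat > fit.py <<'E'
from h import *
from scipy.optimize import minimize
def box(x,y,z0,z1,): return np.array([[a,b,c] for a in(-x/2,x/2) for b in(-y/2,y/2) for c in(z0,z1)],float)
CH=[np.array([[x,y,z] for y in(-80,80) for x,z in((-100,0),(-100,88),(20,172),(100,172),(100,0))],float)]
STAND=[box(100,90,0,12),box(52,52,0,110)]
HANDLE=[box(22,22,117,176)]
BAR=[box(50,18,38,62)]
KIT=[box(150,130,0,16)]
def tf(p,X): 
    c,s=np.cos(p[2]),np.sin(p[2]);return X@np.array([[c,s,0],[-s,c,0],[0,0,1]])+[p[0],p[1],0]
def render(s,parts,p,k=4):
    m=np.zeros((384*k,512*k),np.uint8)
    for P in parts:
        q=proj(s,tf(p,P)); q=cv2.convexHull(np.float32(q))
        cv2.fillConvexPoly(m,np.int32(((q+.5)*k-.5)*16),255,shift=4)
    return cv2.resize(m,(512,384),interpolation=cv2.INTER_AREA)/255.
def fit(views,parts,p0,yaws):
    best=None
    def cost(q):
        p=[q[0],q[1],q[2]/100]
        e=0
        for s,m in views:
            r=render(s,parts,p); e+=1-np.minimum(r,m).sum()/np.maximum(r,m).sum()
        return e/len(views)
    for y in yaws:
        q0=np.array([p0[0],p0[1],y*100])
        o=minimize(cost,q0,method="Nelder-Mead",options=dict(initial_simplex=q0+np.array([[0,0,0],[15,0,0],[0,15,0],[0,0,20.]]),xatol=.1,fatol=1e-4))
        if best is None or o.fun<best.fun: best=o
    return np.array([best.x[0],best.x[1],best.x[2]/100]),best.fun
def colour(s,c,win):
    im=s["img"].astype(int);r,g,b=im[...,0],im[...,1],im[...,2]
    m={"red":(r>110)&(g<70)&(b<75)&(r-g>80),"orange":(r>110)&(r-g>60)&(r-b>75)}[c]
    w=np.zeros_like(m);w[win[1]:win[3],win[0]:win[2]]=1
    return (m&w).astype(float)
E
cat > m1.py <<'E'
from fit import *
S=pickle.load(open("s0.pkl","rb"));A,B=S["scene"],S["side"]
def near(t,n,uv):
    snapshot(n)
    L=[o for o in outline_of(t,n) if np.hypot(*(np.array(o["position"])-uv))<25]
    return L[0]["mask"].astype(float)
R={}
ch=[(A,near("charger","scene",(301,251))),(B,near("charger","side",(194,180)))]
p0=atz(A,(301,251),80);R["charger"]=fit(ch,CH,p0,[-.5,0,.5])
R["stand"]=fit([(A,near("pin_stand","scene",(196,327))),(B,near("pin_stand","side",(251,149)))],STAND,atz(A,(196,330),20),[-.5,0,.5])
R["kit"]=fit([(A,near("kit_tray","scene",(281,168))),(B,near("kit_tray","side",(268,260)))],KIT,atz(A,(285,165),10),[-.5,0,.5])
ho=[(A,colour(A,"orange",(178,296,198,318))),(B,colour(B,"orange",(243,108,258,130)))]
R["handle"]=fit(ho,HANDLE,R["stand"][0],[-.4,0,.4,.8])
br=[(A,colour(A,"red",(275,145,302,168))),(B,colour(B,"red",(244,240,272,256)))]
R["bar"]=fit(br,BAR,R["kit"][0],[-1,-.5,0,.5,1,1.5])
print([int(m.sum()) for _,m in ho+br])
for k,v in R.items(): print(k,v[0].round(3),round(v[1],3))
p,_=R["charger"]
# hole: red ring on panel
def panel(s,uv):
    c,d=ray(s,uv);R3=Ro.from_euler("z",p[2]).as_matrix();o=np.array([p[0],p[1],0])
    cl=R3.T@(c-o);dl=R3.T@d;n=np.array([-np.sin(np.radians(35)),0,np.cos(np.radians(35))]);q=np.array([-100,0,88.])
    return cl+dl*(n@(q-cl))/(n@dl)
for s,uv in((A,(447/1.5625,364/1.5625)),(B,(335/1.5625,266/1.5625))): print("hole local",panel(s,uv).round(1))
for k,v in R.items(): R[k]=v[0]
pickle.dump(R,open("R.pkl","wb"))
parts=dict(charger=CH,stand=STAND,kit=KIT,handle=HANDLE,bar=BAR)
out=[]
for s,(x,y) in((A,(170,130)),(B,(150,95))):
    k=2.6; im=cv2.resize(s["img"][:,:,::-1],None,fx=k,fy=k,interpolation=cv2.INTER_CUBIC)
    for n,P in parts.items():
        for Q in P:
            h=cv2.convexHull(np.float32(proj(s,tf(R[n],Q))));cv2.polylines(im,[np.int32((h+.5)*k)],True,(255,0,255),1)
    x,y=int(x*k),int(y*k);out.append(im[y:y+580,x:x+400])
cv2.imwrite("pics/ov.png",np.hstack(out))
E
python3 m1.py
```

```text
Traceback (most recent call last):
  File "m1.py", line 11, in <module>
    R["kit"]=fit([(A,near("kit_tray","scene",(281,168))),(B,near("kit_tray","side",(268,260)))],KIT,atz(A,(285,165),10),[-.5,0,.5])
                     ~~~~^^^^^^^^^^^^^^^^^^^^^^^^^^^^^^
  File "m1.py", line 6, in near
    return L[0]["mask"].astype(float)
           ~^^^
IndexError: list index out of range
```

```bash
sed -i '/R\["kit"\]=fit/d; s/,R\["kit"\]\[0\],/,atz(A,(289,158),50),/; s/kit=KIT,//' m1.py; python3 m1.py
```

```text
[87, 18, 64, 84]
charger [ 6.49959e+02  1.28370e+01 -1.59000e-01] 0.023
stand [ 4.91819e+02 -2.89968e+02  3.85000e-01] 0.169
handle [ 486.957 -285.654   -0.55 ] 0.698
bar [4.60068e+02 3.05401e+02 2.50000e-02] 0.599
hole local [-54.9   0.5 119.6]
hole local [-56.5  -2.2 118.5]
```

View pics/ov.png

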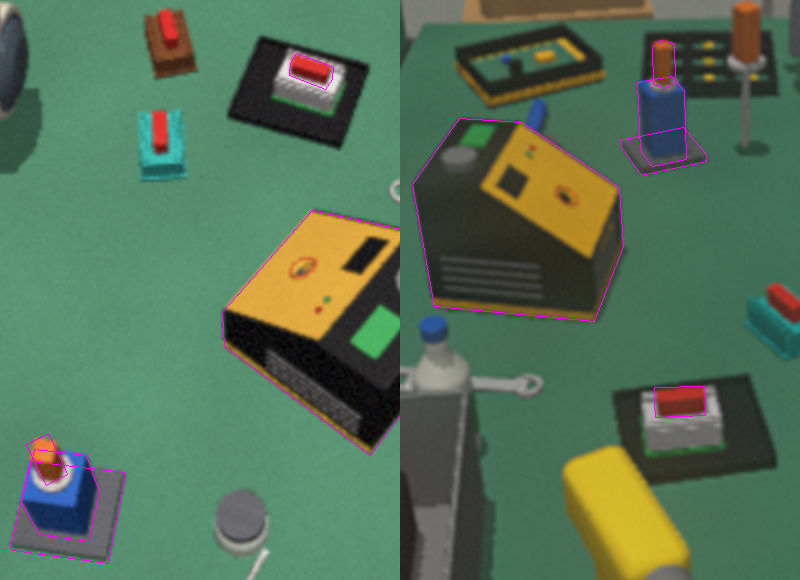

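The charger fit is tight, with the hole at scene (286,233) and side (214,170). The stand and bar fits are loose, so I'll move above the stand and look with the wrist camera.

Run:
```python
from h import *
st=observe();print(st["t"],st["tcp_rot"],Ro.from_rotvec(st["tcp_rot"]).as_matrix().round(2).tolist())
# tool y axis along world direction; start with y at charger-ish yaw
goto([440,-285,330],st["tcp_rot"])
s=snapshot("wrist");c=-np.array(s["R"]).T@np.array(s["t"]);print(observe()["t"],c,np.array(s["R"]).round(2).tolist(),s["vfov"])
print([(round(o["confidence"],2),o["position"],int(o["mask"].sum())) for o in outline_of("pin","wrist")])
pickle.dump(s,open("w1.pkl","wb"));save(s,"w1")
```

```text
2.1 [-3.06486640e+00 -6.89867960e-01 -2.19533065e-05] [[0.9, 0.43, 0.0], [0.43, -0.9, 0.0], [0.0, -0.0, -1.0]]
3.4083 [ 509.20508697 -252.80999993  490.51326249] [[0.43, -0.9, -0.0], [-0.87, -0.41, 0.28], [-0.25, -0.12, -0.96]] 62.01311376136641
[(0.97, [162.0, 104.4], 2526), (0.85, [277.2, 126.6], 853)]
```

View pics/w1.png

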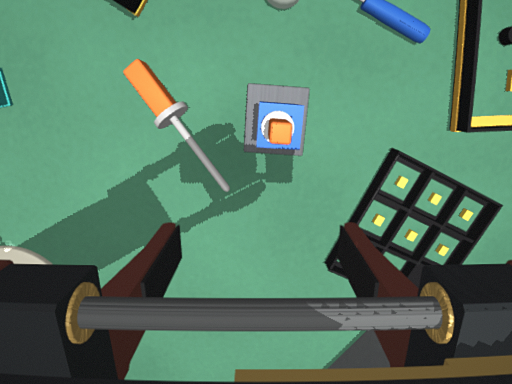

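The wrist picture shows the stand pin's handle at (281,131), about 22 px across, which matches 22 mm. The larger look-alike is at (165,100).

```bash
cat > m2.py <<'E'
from fit import *
w=pickle.load(open("w1.pkl","rb"));S=pickle.load(open("s0.pkl","rb"));A,B=S["scene"],S["side"]
R=pickle.load(open("R.pkl","rb"))
def hsv(s,lo,hi,win):
    h=cv2.inRange(cv2.cvtColor(s["img"],cv2.COLOR_RGB2HSV),lo,hi)>0
    q=np.zeros_like(h);q[win[1]:win[3],win[0]:win[2]]=1
    return (h&q).astype(float)
O=((3,150,60),(17,255,255))
wm=(w,hsv(w,*O,(262,112,298,150)))
am=(A,hsv(A,*O,(176,294,200,322)));bm=(B,hsv(B,*O,(243,108,258,130)))
for v in ([wm],[wm,am,bm]):
    r=fit(v,HANDLE,(500,-290),[-.5,0,.5]);print("handle",r[0].round(3),round(r[1],3),[int(m.sum()) for _,m in v])
    if len(v)==1: R["handle"]=r[0]
bl=((105,120,40),(125,255,255))
tub=hsv(w,*bl,(240,85,310,155))
k=cv2.convexHull(np.int32(np.argwhere(tub>0)[:,::-1]));f=np.zeros((384,512),np.uint8);cv2.fillConvexPoly(f,k,1)
r=fit([(w,f.astype(float))],[STAND[1]],(500,-290),[-.5,0,.5]);print("tube",r[0].round(3),round(r[1],3));R["stand"]=r[0]
rd=((172,140,50),(6,255,255))
def red(s,win): return np.maximum(hsv(s,(0,140,50),(6,255,255),win),hsv(s,(170,140,50),(180,255,255),win))
for v in ([(A,red(A,(275,145,305,168)))],[(A,red(A,(275,145,305,168))),(B,red(B,(244,238,274,258)))]):
    r=fit(v,BAR,(455,305),[-.5,0,.5,1]);print("bar",r[0].round(3),round(r[1],3),[int(m.sum()) for _,m in v]);R["bar"]=r[0]
pickle.dump(R,open("R.pkl","wb"))
E
python3 m2.py
```

```text
handle [ 487.333 -285.439    0.534] 0.348 [409]
handle [ 4.87319e+02 -2.85583e+02  1.68000e-01] 0.309 [409, 139, 104]
tube [ 4.88821e+02 -2.87793e+02  3.75000e-01] 0.029
bar [ 4.56919e+02  3.09484e+02 -6.20000e-02] 0.338 [97]
bar [4.57764e+02 3.04782e+02 7.90000e-02] 0.284 [97, 181]
```

Run:
```python
from fit import *
w=pickle.load(open("w1.pkl","rb"));R=pickle.load(open("R.pkl","rb"));S=pickle.load(open("s0.pkl","rb"))
def crop(s,x,y,n,k): return cv2.resize(s["img"][y:y+n,x:x+n,::-1],None,fx=k,fy=k,interpolation=cv2.INTER_NEAREST)
a=crop(w,240,95,70,8)[:,:,:].copy()
b=np.vstack([crop(S["scene"],265,135,40,7),crop(S["side"],240,225,40,7)])
cv2.imwrite("pics/c1.png",np.hstack([a[:560],b[:560]])[:,:800])
h=cv2.cvtColor(w["img"],cv2.COLOR_RGB2HSV)
for v in range(114,150,3): print(v,[tuple(int(q) for q in h[v,u]) for u in range(264,300,4)])
```

```text
114 [(106, 146, 251), (15, 2, 246), (0, 1, 255), (0, 1, 254), (0, 0, 253), (30, 2, 255), (106, 90, 251), (106, 142, 251), (106, 144, 250)]
117 [(113, 72, 187), (0, 0, 255), (0, 0, 255), (0, 0, 255), (0, 0, 255), (0, 0, 255), (30, 1, 255), (108, 164, 241), (106, 145, 249)]
120 [(0, 0, 255), (10, 9, 168), (11, 205, 122), (11, 204, 125), (11, 211, 123), (11, 221, 120), (18, 5, 249), (106, 30, 251), (106, 145, 249)]
123 [(0, 0, 255), (12, 40, 147), (13, 175, 255), (12, 179, 249), (13, 173, 255), (12, 179, 255), (11, 192, 244), (90, 3, 255), (106, 146, 249)]
126 [(30, 4, 180), (11, 48, 142), (14, 168, 252), (18, 149, 253), (18, 151, 253), (18, 150, 253), (18, 151, 253), (12, 44, 239), (106, 150, 249)]
129 [(23, 5, 188), (12, 91, 129), (16, 159, 255), (18, 152, 253), (18, 152, 253), (18, 152, 253), (18, 153, 253), (10, 27, 227), (106, 153, 249)]
132 [(18, 8, 169), (11, 120, 121), (13, 173, 245), (17, 155, 253), (18, 153, 253), (17, 156, 253), (17, 156, 253), (120, 5, 246), (106, 152, 249)]
135 [(16, 17, 169), (11, 106, 123), (16, 159, 255), (17, 157, 253), (17, 158, 253), (17, 157, 253), (16, 160, 254), (106, 93, 255), (107, 151, 248)]
138 [(110, 154, 222), (12, 22, 152), (16, 160, 254), (16, 160, 253), (16, 160, 253), (16, 160, 253), (16, 161, 254), (106, 160, 255), (107, 151, 248)]
141 [(107, 153, 248), (110, 35, 241), (16, 174, 255), (15, 170, 254), (16, 165, 255), (16, 163, 254), (16, 166, 255), (106, 163, 255), (107, 154, 247)]
144 [(107, 152, 248), (106, 156, 249), (110, 151, 242), (113, 137, 224), (122, 91, 207), (145, 83, 199), (153, 78, 205), (106, 156, 248), (107, 154, 247)]
147 [(110, 158, 233), (109, 157, 237), (109, 156, 242), (109, 164, 240), (108, 165, 245), (108, 166, 244), (108, 166, 241), (108, 163, 241), (108, 166, 240)]
```

View pics/c1.png

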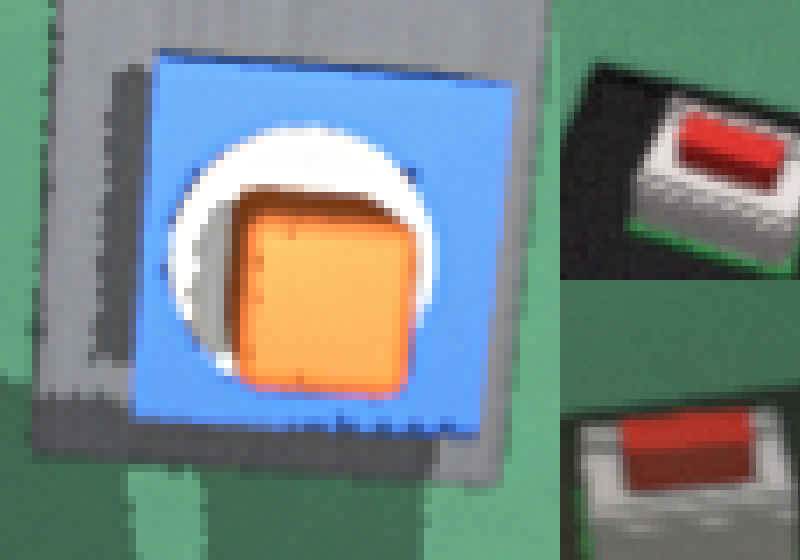

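The crop shows the handle top as a square at about (281,133), nearly aligned with the tube. My hue limit was too tight, so I'll refit.

```bash
sed -i 's/O=((3,150,60),(17,255,255))/O=((3,85,40),(22,255,255))/; s/(262,112,298,150)/(268,112,298,146)/' m2.py; python3 m2.py
python3 - <<'E'
from h import *
R=pickle.load(open("R.pkl","rb"))
# candidate grasp/insertion plans
p=R["charger"];y=p[2];Rc=Ro.from_euler("z",y).as_matrix();a=np.radians(35)
hole=Rc@np.array([-55.7,-0.9,119])+[p[0],p[1],0];n=Rc@np.array([-np.sin(a),0,np.cos(a)])
print(hole,n, Ro.from_rotvec(observe()["tcp_rot"]).as_euler("zyx"))
E
```

```text
handle [ 4.87436e+02 -2.85102e+02  4.44000e-01] 0.133 [543]
handle [ 4.88133e+02 -2.85841e+02  3.90000e-01] 0.184 [543, 161, 137]
tube [ 4.88821e+02 -2.87793e+02  3.75000e-01] 0.029
bar [ 4.56919e+02  3.09484e+02 -6.20000e-02] 0.338 [97]
bar [4.57764e+02 3.04782e+02 7.90000e-02] 0.284 [97, 181]
[594.8219338   20.78799332 119.        ] [-0.5663069   0.0910298   0.81915204] [-4.40950481e-01 -1.39376188e-03 -3.14082680e+00]
```

```bash
cat > plan.py <<'E'
from h import *
R_=pickle.load(open("R.pkl","rb"))
p=R_["charger"];Rc=Ro.from_euler("z",p[2]).as_matrix();a=np.radians(35);C0=np.array([p[0],p[1],0])
hole=C0+Rc@np.array([-55.7,-0.9,119]);n=Rc@np.array([-np.sin(a),0,np.cos(a)])
def rv(z,y): 
    z=z/np.linalg.norm(z);y=y-z*(z@y);y/=np.linalg.norm(y);return Ro.from_matrix(np.c_[np.cross(y,z),y,z]).as_rotvec()
def down(phi): return rv(np.array([0,0,-1.]),np.array([np.sin(phi),-np.cos(phi),0]))
INS=rv(-n,-Rc[:,1])
PIN=np.array([488.5,-286.5]);PHI=.41
E
python3 - <<'E'
from plan import *
d=down(PHI);L=111
for q in ([*PIN,126],[*PIN,270]): print(np.round(ik(q,d),2))
for k in (90,30,-35): print(np.round(ik(hole+n*(L+k),INS),2))
goto([*PIN,205],d); movel([*PIN,126],rate=120)
command_gripper(0.0,50)
s=observe();print(s["t"],s["finger_gap"],s["grasp_force"],s["contact_force"])
movel([*PIN,275],rate=150)
s=observe();print(s["t"],s["finger_gap"],s["grasp_force"],s["contact_force"])
goto(hole+n*(L+90),INS); movel(hole+n*(L+25),rate=120)
print(observe()["t"])
S={k:snapshot(k) for k in("scene","side","wrist")};pickle.dump(S,open("s2.pkl","wb"))
out=[]
for k,(x,y) in dict(scene=(250,180),side=(160,100)).items():
    im=S[k]["img"][y:y+96,x:x+96,::-1];im=cv2.resize(im,None,fx=4,fy=4,interpolation=cv2.INTER_CUBIC)
    for X,c in((hole,(255,0,255)),(hole+25*n,(255,255,0))): cv2.circle(im,[int(v) for v in ((proj(S[k],X)[0]-[x,y]+.5)*4)],2,c,-1)
    out.append(im)
out=np.hstack(out);w=S["wrist"]["img"][:,:,::-1].copy()
cv2.imwrite("pics/pre.png",out)
for X in(hole,hole+25*n): print(proj(S["wrist"],X))
save(S["wrist"],"prew")
E
```

```text
[-0.59  0.    1.49  0.    1.65  0.57]
[-0.59  0.01  1.23  0.    1.9   0.57]
[ 0.13 -0.77  1.91 -0.17  1.41  1.84]
[ 0.1  -0.7   1.96 -0.15  1.29  1.83]
[ 0.07 -0.6   1.99 -0.14  1.15  1.82]
5.8917 0.24749860526919612 49.933258295059204 [-0.3662842   0.50963923  0.26358436]
7.0333 0.2482015803558282 49.93287205696106 [-0.10053319  0.46712795 -0.73639482]
8.9667
[[259.75494734 180.45592486]]
[[259.751349   187.47627783]]
```

View pics/pre.png

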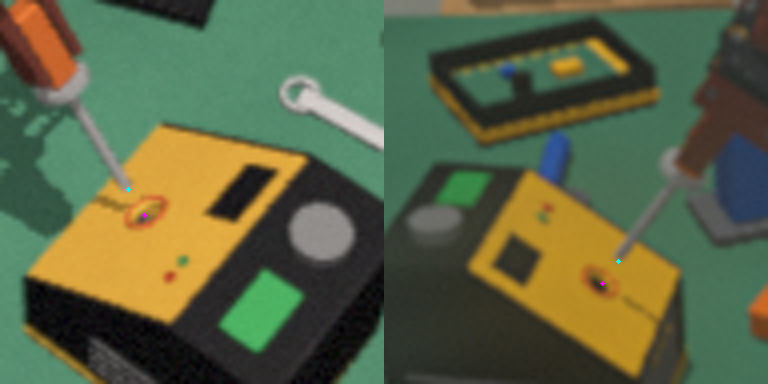

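The tip sits on its predicted spot (cyan) in both views. The hole marker is about 1 px off the ring centre: scene (146,211) and side (599,282) in the crop, against markers at (145,216) and (603,283). I'll refine the hole from the ring pixels before inserting.

Run:
```python
from plan import *
S=pickle.load(open("s0.pkl","rb"));S2=pickle.load(open("s2.pkl","rb"))
nl=np.array([-np.sin(a),0,np.cos(a)])
def panel(s,uv):
    c,d=ray(s,uv);cl=Rc.T@(c-C0);dl=Rc.T@d
    return cl+dl*(nl@(np.array([-100,0,88.])-cl))/(nl@dl)
for s,u in((S["scene"],(286,233)),(S["side"],(214,170)),(S2["wrist"],(260,180))):
    h=cv2.cvtColor(s["img"],cv2.COLOR_RGB2HSV).astype(int)
    H,Sa,V=h[...,0],h[...,1],h[...,2]
    r=20 if s is S2["wrist"] else 9
    m=((H<13)|(H>165))&(Sa>90)&(V>60); m2=(V<90)
    w=np.zeros_like(m);w[u[1]-r:u[1]+r,u[0]-r:u[0]+r]=1
    P=np.argwhere((m)&w)[:,::-1].astype(np.float32)
    c=(P.min(0)+P.max(0))/2; e=cv2.fitEllipse(cv2.convexHull(P)) if len(P)>6 else None
    print(len(P),c,e, panel(s,c).round(1), panel(s,e[0]).round(1) if e else "")
```

```text
18 [286.5 232.5] ((286.367431640625, 232.8193817138672), (5.857925891876221, 10.922801971435547), 49.18256759643555) [-54.8   2.3 119.6] [-54.4   1.2 119.9]
2 [212.5 171.5] None [-53.5   9.1 120.5] 
214 [257. 181.] ((257.1605529785156, 180.99073791503906), (30.986276626586914, 32.26619338989258), 90.78519439697266) [-56.1   1.8 118.7] [-56.1   1.6 118.7]
```

View pics/prew.png

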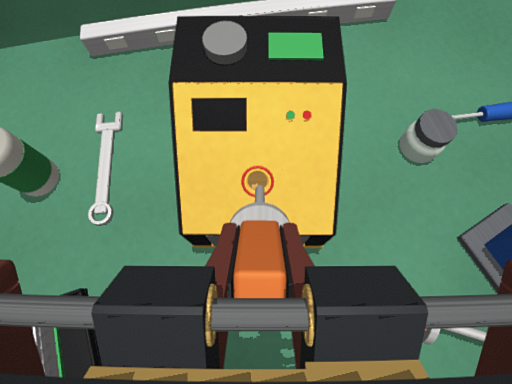

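The wrist view shows the ring at (257,181) and the tip just below it at (260,186). That puts the hole centre at local (-55.5, 1.3, 119.1), so I'll insert there.

```bash
sed -i 's/\[-55.7,-0.9,119\]/[-55.5,1.3,119.2]/' plan.py
cat > tr.py <<'E'
from plan import *
def trayout(S):
    # mask of tray in scene+side
    for k in S:
        L=outline_of("tray",k);
        print(k,[(round(o["confidence"],2),np.round(o["position"]).tolist(),int(o["mask"].sum())) for o in L], "expect out front",proj(S[k],C0+Rc@np.array([-200,0,44.]))[0].round())
E
python3 - <<'E'
from tr import *
L=111
movel(hole+n*(L+20),rate=60); f0=np.array(observe()["contact_force"])
hit=movel(hole+n*(L-21),rate=70,max_force=12); s=observe();print(hit,s["t"],(np.array(s["contact_force"])-f0)@n, n@(s["tcp_pos"]-hole)-L)
if not hit:
    hit=movel(hole+n*(L-34.5),rate=40,max_force=30); s=observe();print(hit,(np.array(s["contact_force"])-f0)@n, n@(s["tcp_pos"]-hole)-L)
    pause(.2);s=observe();print((np.array(s["contact_force"])-f0)@n)
    movel(hole+n*(L+25),rate=100)
    S={k:snapshot(k) for k in("scene","side")};trayout(S);pickle.dump(S,open("s3.pkl","wb"))
    S0=pickle.load(open("s2.pkl","rb"))
    for k in S:
        for x in(-198,-150): 
            u=proj(S[k],C0+Rc@np.array([x,0,79 if x<-190 else 10.]))[0].round().astype(int);print(k,x,u,S0[k]["img"][u[1],u[0]],S[k]["img"][u[1],u[0]])
print(observe()["t"],observe()["finger_gap"])
E
```

```text
False 10.1 0.3391497748680525 -21.037683062262516
False 9.247781293998528 -33.15413444885726
8.176401992123141
scene [(0.74, [251.0, 226.0], 954)] expect out front [246. 218.]
side [(0.69, [244.0, 198.0], 739)] expect out front [261. 194.]
scene -198 [246 213] [52 85 64] [127 127 124]
scene -150 [260 233] [51 84 67] [89 87 85]
side -198 [260 185] [64 96 74] [94 91 85]
side -150 [245 202] [59 90 70] [72 73 68]
11.725 0.24602965938508
```

The tray has sprung out and the force agrees (8–9 N at 33 mm). Now I'll return the pin, then look at the module from above.

Run:
```python
from tr import *
d=down(PHI);L=111
movel(hole+n*(L+80),rate=200)
goto([*PIN,272],d)
hit=movel([*PIN,131],rate=150,max_force=15);print("early",hit,observe()["tcp_pos"])
if not hit:
    print(movel([*PIN,125],rate=30,max_force=6),observe()["tcp_pos"])
    command_gripper(0.7);s=observe();print(s["t"],s["finger_gap"])
    movel([*PIN,230],rate=180)
    goto([457,305,310],down(.05))
    s={k:snapshot(k) for k in("scene","side","wrist")};print(observe()["t"])
    pickle.dump(s,open("s4.pkl","wb"))
    a=cv2.resize(s["wrist"]["img"],(512,384))
    c=cv2.resize(s["scene"]["img"][200:340,150:340],None,fx=1.5,fy=1.5);e=cv2.resize(s["side"]["img"][90:220,190:380],None,fx=1.5,fy=1.5)
    o=np.zeros((410,800,3),np.uint8);o[:384,:512]=a;o[:210,515:800]=c;o[212:407,515:800]=e
    cv2.imwrite("pics/p4.png",o[:,:,::-1])
```

```text
early False [ 489.0593294  -286.69184565  132.49691831]
True [ 489.10356503 -286.91671452  125.95221199]
15.5417 0.699279953634388
18.5667
```

View pics/p4.png

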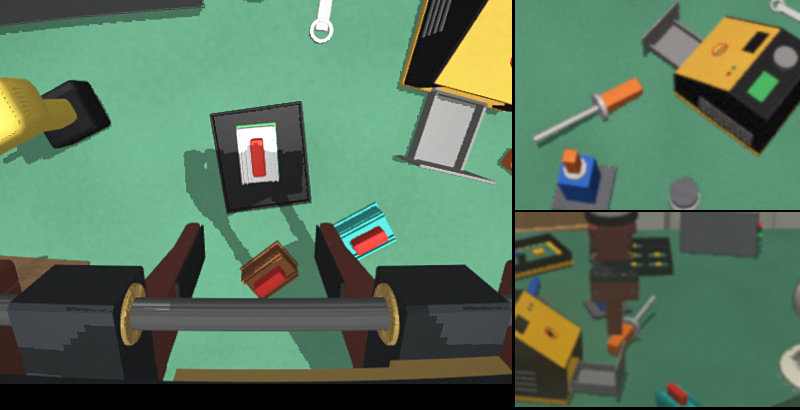

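The pin is back in the stand and the tray is out. The module bar is at wrist (258,157). The big look-alike pin, though, now lies on the bench between tray and stand. I'll work out when that happened.

Run:
```python
from h import *
w=pickle.load(open("w1.pkl","rb"))
S0=pickle.load(open("s0.pkl","rb"))
print("w1 foot",atz(w,(227,188),0).round(),"head z0",atz(w,(137,72),15).round())
print("s0 foot scene",atz(S0["scene"],(154,312),0).round(),"side",atz(S0["side"],(283,152),0).round())
print("s0 head scene z200",atz(S0["scene"],(137,279),200).round(),"z15",atz(S0["scene"],(137,279),15).round(),"side z200",atz(S0["side"],(284,98),200).round(),"z15",atz(S0["side"],(284,98),15).round())
im=[]
for i,f in enumerate(["s0","s2","s3","s4"]):
    s=pickle.load(open(f+".pkl","rb"));im.append(np.vstack([cv2.resize(s["scene"]["img"][190:360,110:300],(200,180)),cv2.resize(s["side"]["img"][80:230,190:350],(200,180))]))
cv2.imwrite("pics/hist.png",np.hstack(im)[:,:,::-1])
```

```text
w1 foot [ 360. -265.    0.] head z0 [467. -80.  15.]
s0 foot scene [ 367. -313.    0.] side [ 369. -302.    0.]
s0 head scene z200 [ 360. -301.  200.] z15 [ 273. -263.   15.] side z200 [ 365. -351.  200.] z15 [ 344. -804.   15.]
```

View pics/hist.png

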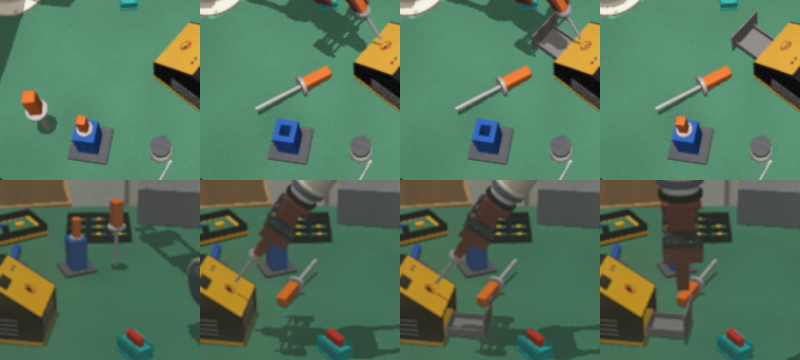

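The history strip shows the look-alike stood free on its tip at about (367,-308) and was down before the grasp. My first joint-space sweep most likely tipped it. It isn't the listed pin, it now lies at about (360,-265) to (467,-80), clear of my work, and balancing it back on its tip would be risky. I'll leave it alone, mention it at the end, and carry on with the module.

Run:
```python
from fit import *
from plan import C0,Rc
S=pickle.load(open("s4.pkl","rb"));w=S["wrist"]
h=cv2.cvtColor(w["img"],cv2.COLOR_RGB2HSV).astype(int)
def M(cond,win):
    q=np.zeros(cond.shape,bool);q[win[1]:win[3],win[0]:win[2]]=1;return (cond&q).astype(float)
m=M(((h[...,0]<10)|(h[...,0]>165))&(h[...,1]>110)&(h[...,2]>40),(235,125,282,190))
r=fit([(w,m)],BAR,(457,305),[-.3,0,.3]);print("bar",r[0].round(3),round(r[1],3),int(m.sum()))
m=M(h[...,2]>=0,(0,0,512,384))*0
for o in outline_of("module","wrist"):
    print(round(o["confidence"],2),o["position"])
    if np.hypot(*(np.array(o["position"])-[257,155]))<20: 
        r2=fit([(w,o["mask"].astype(float))],[box(80,56,4,38),BAR[0]],(457,305),[-.3,0,.3]);print("mod",r2[0].round(3),round(r2[1],3))
print("pocket",[proj(w,C0+Rc@np.array([x,y,z]))[0].round().tolist() for x,y,z in((-198,-35,10),(-198,35,10),(-104,-35,10),(-104,35,10),(-200,-55,79),(-200,55,79))])
for o in outline_of("tray","wrist"): 
    P=np.argwhere(o["mask"])[:,::-1];print("tray",o["position"],P.min(0),P.max(0))
R=pickle.load(open("R.pkl","rb"));R["bar"]=r[0];pickle.dump(R,open("R.pkl","wb"))
```

```text
bar [4.56069e+02 3.06981e+02 1.31000e-01] 0.16 479
0.96 [363.2, 230.4]
0.93 [270.1, 267.2]
0.8 [257.2, 153.8]
mod [4.57620e+02 3.05877e+02 1.68000e-01] 0.079
0.19 [50.9, 114.5]
pocket [[455.0, 168.0], [412.0, 158.0], [477.0, 105.0], [433.0, 94.0], [498.0, 184.0], [421.0, 166.0]]
tray [445.8, 133.2] [398  87] [495 184]
```

Run:
```python
from plan import *
m=[456.8,306.4];d=down(.15)
command_gripper(.6,45)
goto([*m,130],d);hit=movel([*m,47.5],rate=100,max_force=10);print(hit,observe()["tcp_pos"])
command_gripper(0.0,45);s=observe();print(s["t"],s["finger_gap"])
movel([*m,170],rate=150);s=observe();print(s["finger_gap"],s["contact_force"])
if s["finger_gap"]>.15:
    pk=C0+Rc@np.array([-151,0,0]);d2=down(p[2])
    goto(pk+[0,0,165],d2);movel(pk+[0,0,80],rate=120)
    S={k:snapshot(k) for k in("scene","side","wrist")};pickle.dump(S,open("s5.pkl","wb"));print(observe()["t"])
    w=S["wrist"]["img"][:,:,::-1];o=np.zeros((384,800,3),np.uint8);o[:,:512]=w
    o[:192,515:]=cv2.resize(S["scene"]["img"][180:265,215:340,::-1],(285,192));o[192:,515:]=cv2.resize(S["side"]["img"][130:215,180:305,::-1],(285,192))
    cv2.imwrite("pics/p5.png",o)
```

```text
False [457.28051079 306.68839362  48.40233452]
21.4083 0.2007337924421055
0.20277398379797817 [ 0.02136363  0.12324624 -2.6386389 ]
24.4417
```

View pics/p5.png

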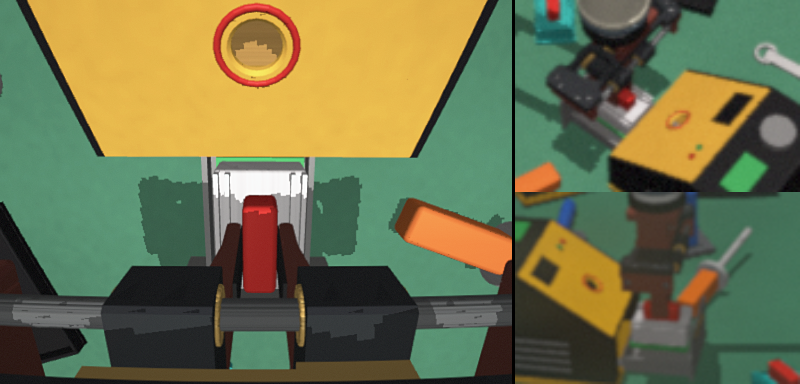

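Run:
```python
from plan import *
w=pickle.load(open("s5.pkl","rb"))["wrist"]
z0=observe()["tcp_pos"][2]-43.5
print(observe()["tcp_pos"]-C0)
print("bar far/near top",[proj(w,C0+Rc@np.array([x,0,z0+58]))[0].round(1).tolist() for x in(-126,-176)])
print("body far top",proj(w,C0+Rc@np.array([-111,0,z0+34]))[0])
h=w["img"].astype(int);c=w["img"][:,259];print([(r,c[r].tolist()) for r in range(188,206,2)],[(r,c[r].tolist()) for r in range(284,300,2)])
```

```text
[-148.38893577   23.98561472   81.24108054]
bar far/near top [[260.1, 208.8], [260.0, 296.9]]
body far top [260.05849952 168.17548411]
[(188, [249, 249, 249]), (190, [249, 249, 249]), (192, [250, 251, 250]), (194, [239, 239, 238]), (196, [91, 17, 14]), (198, [100, 24, 20]), (200, [103, 25, 26]), (202, [104, 24, 22]), (204, [102, 20, 17])] [(284, [151, 38, 37]), (286, [149, 35, 31]), (288, [151, 38, 35]), (290, [150, 36, 34]), (292, [125, 34, 31]), (294, [56, 61, 59]), (296, [61, 61, 59]), (298, [44, 44, 44])]
```

Run:
```python
from plan import *
pk=C0+Rc@np.array([-152.5,0,0])
movel(pk+[0,0,62],rate=60,max_force=8)
hit=movel(pk+[0,0,50],rate=20,max_force=5);s=observe();print(hit,s["tcp_pos"],s["contact_force"])
if s["tcp_pos"][2]<58:
    command_gripper(.5);movel(pk+[0,0,150],rate=150)
    command_gripper(0.0,20)
    goto(C0+Rc@np.array([-270,0,150]),INS)
    S={k:snapshot(k) for k in("scene","side","wrist")};pickle.dump(S,open("s6.pkl","wb"));print(observe()["t"])
    for k in S: print(k,[(round(o["confidence"],2),np.round(o["position"]).tolist()) for o in outline_of("module_grip",k)],"expect",proj(S[k],C0+Rc@np.array([-152,0,56.]))[0].round())
    o=np.zeros((384,800,3),np.uint8);o[:,:512]=S["wrist"]["img"][:,:,::-1]
    o[:192,515:]=cv2.resize(S["scene"]["img"][180:265,215:340,::-1],(285,192));o[192:,515:]=cv2.resize(S["side"]["img"][130:215,180:305,::-1],(285,192))
    cv2.imwrite("pics/p6.png",o)
    # try check of push poses
    for x,z in((-240,58),(-103,58)): print(ik(C0+Rc@np.array([x,0,z]),INS))
```

```text
True [499.71151855  37.03773308  53.5058558 ] [-0.10588329 -0.60667438  3.90911892]Traceback (most recent call last):
  File "<stdin>", line 8, in <module>
cell.Unreachable: the arm cannot take that pose within its joint ranges
```

Run:
```python
from plan import *
for t in (0,10,15,20,25,30,35):
    b=np.radians(t);o=rv(Rc@np.array([np.sin(b),0,-np.cos(b)]),-Rc[:,1])
    print(t,[ik(C0+Rc@np.array([x,0,z]),o) is not None for x,z in((-270,150),(-235,150),(-235,100),(-235,58),(-225,58),(-150,58),(-103,58))])
S={k:snapshot(k) for k in("scene","side","wrist")};s=observe();print(s["t"],s["finger_gap"],s["tcp_pos"])
for k in S: print(k,[(round(o["confidence"],2),np.round(o["position"]).tolist()) for o in outline_of("module_grip",k)],"expect",proj(S[k],C0+Rc@np.array([-152,0,56.]))[0].round())
w=S["wrist"];h=cv2.cvtColor(w["img"],cv2.COLOR_RGB2HSV).astype(int)
red=((h[...,0]<10)|(h[...,0]>165))&(h[...,1]>110)&(h[...,2]>40)
print("bar corners z68",[proj(w,C0+Rc@np.array([x,y,z]))[0].round(0).tolist() for x in(-177,-127) for y in(-9,9) for z in(44,68)])
for o in outline_of("module","wrist")[:2]:
    P=np.argwhere(o["mask"])[:,::-1];print(o["confidence"],P.min(0),P.max(0))
u=proj(w,C0+Rc@np.array([-152,0,60]))[0].astype(int);q=np.zeros_like(red);q[max(0,u[1]-70):u[1]+70,u[0]-40:u[0]+40]=1
P=np.argwhere(red&q)[:,::-1];print(len(P),P.min(0),P.max(0),P.mean(0),cv2.minAreaRect(P.astype(np.float32)))
```

```text
0 [True, True, True, True, True, True, True]
10 [True, True, True, True, True, True, True]
15 [True, True, True, True, True, True, True]
20 [False, True, True, True, True, True, True]
25 [False, False, False, False, True, True, True]
30 [False, False, False, False, False, True, True]
35 [False, False, False, False, False, True, True]
27.7167 0.004931303759109229 [499.39122567  37.03809387 150.01006746]
scene [(0.96, [230.0, 184.0]), (0.5, [230.0, 152.0]), (0.22, [186.0, 313.0])] expect [259. 225.]
side [(0.9, [330.0, 252.0]), (0.87, [294.0, 216.0])] expect [245. 190.]
wrist [(0.76, [259.0, 178.0]), (0.71, [105.0, 357.0])] expect [260. 192.]
bar corners z68 [[270.0, 215.0], [271.0, 225.0], [250.0, 215.0], [249.0, 225.0], [270.0, 159.0], [271.0, 165.0], [249.0, 159.0], [248.0, 165.0]]
0.78 [ 86 350] [126 367]
0.59 [229 137] [290 228]
2581 [233 161] [286 262] [259.21968229 218.20224719] ((259.5, 211.5), (53.0, 101.0), -0.0)
```

Run:
```python
from plan import *
b=np.radians(15);o=rv(Rc@np.array([np.sin(b),0,-np.cos(b)]),-Rc[:,1])
P=lambda x,z:C0+Rc@np.array([x,0,z])
loc=lambda:(Rc.T@(np.array(observe()["tcp_pos"])-C0)).round(1)
F=lambda:(Rc.T@np.array(observe()["contact_force"])).round(1)
goto(P(-235,150),o);movel(P(-235,58),rate=150);print(loc(),F(),observe()["t"])
print(movel(P(-112,58),rate=60,max_force=30),loc(),F())
print(movel(P(-102,58),rate=25,max_force=32),loc(),F())
pause(.3);print(loc(),F())
movel(P(-150,58),rate=80);print(loc(),F(),"after retreat 40")
pause(.5)
S={k:snapshot(k) for k in("scene","side","wrist")};pickle.dump(S,open("s7.pkl","wb"));print(observe()["t"])
for k in S: print(k,[(round(q["confidence"],2),np.round(q["position"]).tolist(),int(q["mask"].sum())) for q in outline_of("tray",k)],"flush/out",proj(S[k],P(-100,44))[0].round(),proj(S[k],P(-200,44))[0].round())
```

```text
[-234.4    0.    58.9] [0.5 0.5 0.5] 29.3167
True [-132.6   -0.3   57.4] [-5.6  0.2  5.2]
True [-130.9   -0.3   56.7] [-6.1 -0.3  5.1]
[-131.1   -0.3   56.5] [-6.5  0.6  4.6]
[-150.9   -0.2   57.1] [-5.1 -1.  -0.1] after retreat 40
32.7417
scene [(0.83, [262.0, 233.0], 304)] flush/out [273. 237.] [246. 218.]
side [(0.67, [239.0, 203.0], 195), (0.37, [264.0, 257.0], 2114)] flush/out [229. 192.] [261. 194.]
wrist [(0.69, [253.0, 211.0], 6627)] flush/out [259. 151.] [259. 317.]
```

Run:
```python
from plan import *
P=lambda x,z:C0+Rc@np.array([x,0,z])
def st():
    s=observe();return (Rc.T@(np.array(s["tcp_pos"])-C0)).round(1),(Rc.T@np.array(s["contact_force"])).round(1),(Rc.T@np.array(s["ft_torque"])).round(2),round(s["t"],2)
print(*st())
movel(P(-138,58),rate=60,max_force=15);print(*st())
for x in (-135,-133,-132,-131,-130,-129):
    h=movel(P(x,58),rate=25,max_force=12);r=st();print(x,h,*r)
    if h or abs(r[1]).max()>16: break
```

```text
[-150.3   -0.    57.6] [-4.5 -1.1 -3.8] [-0.07  1.14 -0.06] 32.89
[-138.2   -0.    57.8] [-4.4 -1.3 -3.4] [-0.14  1.14 -0.04] 33.24
-135 False [-135.3   -0.    57.9] [-4.8 -1.8 -3.7] [-0.17  1.21 -0.04] 33.51
-133 False [-134.5   -0.    57.7] [-11.6  -2.2  -0.3] [-0.23  2.04 -0.1 ] 33.76
-132 False [-1.342e+02 -1.000e-01  5.760e+01] [-15.2  -2.3   2.7] [-0.27  2.72 -0.16] 34.01
-131 False [-133.9   -0.    57.6] [-19.   -1.7   6.3] [-0.4   3.3  -0.09] 34.26
```

Run:
```python
from fit import *
from plan import C0,Rc,down,p
P=lambda x,z:C0+Rc@np.array([x,0,z])
S=pickle.load(open("s7.pkl","rb"))
movel(P(-225,60),rate=150);movel(P(-225,120),rate=200)
goto(P(-165,290),down(p[2]))
s={k:snapshot(k) for k in("scene","side","wrist")};pickle.dump(s,open("s8.pkl","wb"));print(observe()["t"])
w=s["wrist"]
for nm in("module","module_grip","tray"):
  for q in outline_of(nm,"wrist")[:3]:
    X=np.argwhere(q["mask"])[:,::-1];print(nm,round(q["confidence"],2),np.round(q["position"]),X.min(0),X.max(0))
    if nm!="tray" and np.hypot(*(proj(w,P(-151,40))[0]-q["position"]))<40:
        pp=P(-151,0);r=fit([(w,q["mask"].astype(float))],[box(80,56,10,44),box(50,18,44,68)],pp[:2],[p[2]-.2,p[2],p[2]+.2])
        l=Rc.T@(np.array([r[0][0],r[0][1],0])-C0);print("   fit local",l.round(1),"dyaw",(r[0][2]-p[2]).round(3),round(r[1],3))
h=cv2.cvtColor(w["img"],cv2.COLOR_RGB2HSV).astype(int)
u,v=proj(w,P(-151,50))[0].round().astype(int);print(u,v)
def ch(c):
    H,Sa,V=c
    if Sa>110 and V>40 and (H<8 or H>168): return "R"
    if Sa>100 and 16<=H<=32: return "Y"
    if Sa>70 and 35<H<90: return "g"
    if V>190: return "#"
    return "." if V<60 else "-"
for r in range(v-60,v+76,3): print("".join(ch(h[min(r,383),c]) for c in range(u-66,u+67,2)))
```

```text
36.3917
module 0.84 [256. 145.] [239 115] [280 177]
   fit local [-152.2   -0.8    0. ] dyaw -0.017 0.096
module 0.71 [212. 250.] [180 226] [237 265]
module 0.57 [133. 295.] [114 281] [147 341]
module_grip 0.96 [258. 144.] [239 115] [280 177]
   fit local [-152.3    1.3    0. ] dyaw 0.001 0.103
module_grip 0.78 [214. 255.] [180 226] [239 266]
module_grip 0.61 [132. 296.] [113 281] [147 341]
tray 0.84 [253. 177.] [214 109] [302 193]
tray 0.33 [484. 117.] [448  68] [511 161]
260 147
YYYYYYYYYYYYYYYYYYYYYYYYYYYYYYYYYYYYYYYYYYYYYYYYYYYYYYYYYYYYYYYYYYY
YYYYYYYYYYYYYYYYYYYYYYYYYYYYYYYYYYYYYYYYYYYYYYYYYYYYYYYYYYYYYYYYYYY
YYYYYYYYYYYYYYYYYYYYYYYYYYYYYYYYYYYYYYYYYYYYYYYYYYYYYYYYYYYYYYYYYYY
YYYYYYYYYYYYYYYYYYYYYYYYYYYYYYYYYYYYYYYYYYYYYYYYYYYYYYYYYYYYYYYYYYY
YYYYYYYYYYYYYYYYYYYYYYYYYYYYYYYYYYYYYYYYYYYYYYYYYYYYYYYYYYYYYYYYYYY
YYYYYYYYYYYYYYYYYYYYYYYYYYYYYYYYYYYYYYYYYYYYYYYYYYYYYYYYYYYYYYYYYYY
YYYYYYYYYYYYYYYYYYYYYYYYYYYYYYYYYYYYYYYYYYYYYYYYYYYYYYYYYYYYYYYYYYY
YYYYYYYYYYYYYYYYYYYYYYYYYYYYYYYYYYYYYYYYYYYYYYYYYYYYYYYYYYYYYYYYYYY
ggggggggggggggggg-#-----#---#----#---#----#---#-ggggggggggggggggggg
gg
[... 1813 characters left out ...]
--------gggggggggggg
ggggggggggggggggggggggggggggggggggggggggggggggggggggggggggggggggggg
ggggggggggggggggggggggggggggggggggggggggggggggggggggggggggggggggggg
ggggggggggggggggggggggggggggggggggggggggggggggggggggggggggggggggggg
ggggggggggggggggggggggggggggggggggggggggggggggggggggggggggggggggggg
ggggggggggggggggggggggggggggggggggggggggggggggggggggggggggggggggggg
ggggggggggggggggggggggggggggggggggggggggggggggggggggggggggggggggggg
ggggggggggggggggggggggggggggggggggggggggggggggggggggggggggggggggggg
ggggggggggggggggggggggggggggggggggggggggggggggggggggggggggggggggggg
ggggggggggggggggggggggggggggggggggggggggggggggggggggggggggggggggggg
ggggggggggggggggggggggggggggggggggggggggggggggggggggggggggggggggggg
```

The module is seated flat and centred, at local (-152, 0), so it isn't the obstruction. I'll measure the tray's actual travel at the moment the push stalled, using stored frame s7.

Run:
```python
from plan import *
S=pickle.load(open("s7.pkl","rb"));w=S["wrist"]
for t in(0,10,20,30,40,50,60): print(t,"plate top L/R outer",proj(w,C0+Rc@np.array([-100-t,55,79]))[0].round().tolist(),proj(w,C0+Rc@np.array([-100-t,-55,79]))[0].round().tolist(),"bot",proj(w,C0+Rc@np.array([-100-t,55,9]))[0].round().tolist(),"side: ",proj(S["side"],C0+Rc@np.array([-100-t,55,79]))[0].round().tolist())
print("charger face top edge",proj(w,C0+Rc@np.array([-100,80,88]))[0].round())
h=cv2.cvtColor(w["img"],cv2.COLOR_RGB2HSV).astype(int)
def ch(c):
    H,Sa,V=c
    if Sa>110 and V>40 and (H<8 or H>168): return "R"
    if Sa>100 and 16<=H<=32: return "Y"
    if Sa>70 and 35<H<90: return "g"
    if V>190: return "#"
    return "." if V<60 else "-"
for r in range(100,290,5): print(r,"".join(ch(h[r,c]) for c in range(120,400,3)))
```

```text
0 plate top L/R outer [145.0, 146.0] [374.0, 146.0] bot [181.0, 155.0] side:  [225.0, 192.0]
10 plate top L/R outer [145.0, 167.0] [373.0, 167.0] bot [181.0, 170.0] side:  [228.0, 193.0]
20 plate top L/R outer [146.0, 188.0] [373.0, 188.0] bot [181.0, 184.0] side:  [231.0, 193.0]
30 plate top L/R outer [146.0, 208.0] [373.0, 208.0] bot [181.0, 198.0] side:  [234.0, 193.0]
40 plate top L/R outer [147.0, 229.0] [372.0, 229.0] bot [181.0, 212.0] side:  [238.0, 193.0]
50 plate top L/R outer [147.0, 249.0] [372.0, 249.0] bot [181.0, 226.0] side:  [241.0, 194.0]
60 plate top L/R outer [148.0, 269.0] [371.0, 269.0] bot [182.0, 240.0] side:  [244.0, 194.0]
charger face top edge [ 85. 145.]
100 YYYYYYYYYYYYYYYYYYYYYYYYYYYYYYYYYYYYYYYYYYYYYYYYYYYYYYYYYYYYYYYYYYYYYYYYYYYYYYYYYYYYYYYYYYYYYY
105 YYYYYYYYYYYYYYYYYYYYYYYYYYYYYYYYYYYYYYYYYYYYYYYYYYYYYYYYYYYYYYYYYYYYYYYYYYYYYYYYYYYYYYYYYYYYYY
110 YYYYYYYYYYYYYYYYYYYYYYYYYYYYYYYYYYYYYYYYYYYYYYYYYYYYYYYYYYYYYYYYYYYYYYYYYYYYYYYYYYYYYYYYYYYYYY
115 YYYYYYYYYYYYYYYYYYYYYYYYYYYYYYYYYYYYYYYYYYYYYYYYYYYYYYYYYYYYYYYYYYYYYYYYYYYYYYYYYYYYYYYYYYYYYY
120 YYYYYYYYY
[... 2652 characters left out ...]
ggggggg
255 gggggggggggggggggggggggggggggggggggggggRRRRRRR..RRRRRRRggggggggggggggggggggggggggggggggggggggg
260 ggggggggggggggggggggggggggggggggggggggRRRRRRRR..RRRRRRRRgggggggggggggggggggggggggggggggggggggg
265 ggggggggggggggggggggggggggggggggggggg.RRRRRRRR..RRRRRRRRgggggggggggggggggggggggggggggggggggggg
270 gggggggggggggg...............................R..R...............................gggggggggggggg
275 ggggggggggggg...................................R................................ggggggggggggg
280 gggggggggggg....................................R.................................gggggggggggg
285 gggggggggg-..................................Y..Y..................................ggggggggggg
```

The tray was 24 mm short when it stalled, and nothing obvious was touching. I'll push again with the tool vertical, nearer the plate's upper edge, in small logged steps.

```bash
cat > push.py <<'E'
from plan import *
P=lambda x,z,y=0:C0+Rc@np.array([x,y,z])
def st():
    s=observe();R=Ro.from_rotvec(s["tcp_rot"]).as_matrix();z=Rc.T@R[:,2]
    return "loc",(Rc.T@(np.array(s["tcp_pos"])-C0)).round(1).tolist(),"tilt",round(np.degrees(np.arctan2(z[0],-z[2])),1),"F",(Rc.T@np.array(s["contact_force"])).round(1).tolist(),"M",(Rc.T@np.array(s["ft_torque"])).round(2).tolist(),"t",round(s["t"],2)
E
python3 - <<'E'
from push import *
d=down(p[2])
goto(P(-225,150),d);movel(P(-225,66),rate=180);print(*st())
movel(P(-145,66),rate=80,max_force=15);print(*st())
for x in range(-139,-104,4):
    h=movel(P(x,66),rate=40,max_force=14);print(x,h,*st())
    if h: break
S={k:snapshot(k) for k in("scene","side","wrist")};pickle.dump(S,open("s9.pkl","wb"))
print(*st())
w=S["wrist"]
for t in(0,10,20,30): print(t,proj(w,P(-100-t,79,55))[0].round().tolist(),proj(w,P(-100-t,79,-55))[0].round().tolist(),end=" ")
h=cv2.cvtColor(w["img"],cv2.COLOR_RGB2HSV).astype(int)
def ch(c):
    H,Sa,V=c
    if Sa>110 and V>40 and (H<8 or H>168): return "R"
    if Sa>100 and 16<=H<=32: return "Y"
    if Sa>70 and 35<H<90: return "g"
    if V>190: return "#"
    return "." if V<60 else "-"
print()
for r in range(100,290,6): print(r,"".join(ch(h[r,c]) for c in range(100,420,4)))
E
```

```text
loc [-223.9, 0.1, 67.7] tilt 0.1 F [-0.7, 0.2, 0.1] M [0.07, 0.01, 0.07] t 37.82
loc [-145.2, 0.0, 66.2] tilt -0.0 F [-5.0, -0.3, 3.2] M [0.05, 0.82, 0.01] t 38.97
-139 False loc [-139.2, 0.0, 66.1] tilt -0.0 F [-6.0, -0.8, 4.0] M [-0.01, 0.82, -0.03] t 39.27
-135 False loc [-135.6, -0.0, 66.1] tilt -0.1 F [-6.4, -0.4, 4.6] M [0.01, 1.11, -0.02] t 39.52
-131 False loc [-133.8, -0.1, 66.1] tilt -0.4 F [-15.7, -1.7, 10.2] M [-0.17, 2.74, 0.0] t 39.77
-127 False loc [-131.2, -0.1, 66.1] tilt -0.6 F [-22.3, -1.0, 14.3] M [-0.29, 3.78, -0.05] t 40.02
-123 False loc [-128.9, -0.1, 66.1] tilt -0.8 F [-29.5, -2.6, 18.0] M [-0.36, 4.89, -0.04] t 40.27
-119 False loc [-126.0, -0.1, 66.1] tilt -0.9 F [-31.4, -1.2, 19.8] M [-0.31, 5.48, -0.01] t 40.52
-115 False loc [-115.7, -0.0, 65.8] tilt -0.1 F [-3.1, 0.5, 1.4] M [0.02, 0.51, -0.03] t 40.77
-111 False loc [-112.7, -0.1, 65.7] tilt -0.2 F [-10.8, 0.4, 6.1] M [-0.05, 1.77, 0.02] t 41.02
-107 False loc [-112.7, -0.1, 65.7] tilt -0.8 F [-28.7, -1.2, 16.2] M [-0.23, 4.52, -0.05] t 41.27
loc [-112.7, -0.1, 65.7] tilt -0.8 F [-27.3, -2.2, 14.8] M [
[... 2179 characters left out ...]
YYYYYYYYYYYYYYYYYYYY
244 ggggggggggggggggggggggggggggggggggg.RRR.gRRRRggggggggggggggggggggggggggggggggggg
250 gggggggggggggggggggggggggggggggggggRRRR.gRRRRRgggggggggggggggggggggggggggggggY--
256 ggggggggggggggggggggggggggggggggggRRRRR.gRRRRR.ggggggggggggggggggggggggggggg----
262 ggggggggggggggggggggggggggggggggg.RRRRR.g.RRRRRggggggggggggggggggggggggggggg----
268 gggggggggggggggg........................gR.......................gggggggggg-----
274 ggggggggggggggg.........................gR.......................ggggggggg------
280 gggggggggggggg..........................g.........................ggggggggg----#
286 ggggggggggggg..........................YgY.........................-ggggggg---##
```

Run:
```python
from push import *
w0=pickle.load(open("s9.pkl","rb"))["wrist"];print(w0["img"][160,236:290:8].tolist())
d=down(p[2])
movel(P(-145,66),rate=60);print(*st())
movel(P(-160,66),rate=100);print(*st());movel(P(-170,150),rate=250)
pause(.2);S={k:snapshot(k) for k in("scene","side","wrist")};pickle.dump(S,open("s10.pkl","wb"));print(*st())
w=S["wrist"]
for t in(0,5,10,20,30,50): print(t,proj(w,P(-100-t,79,55))[0].round().tolist(),proj(w,P(-100-t,79,-55))[0].round().tolist(),end=" ")
for k in S: print(k,[(n,round(q["confidence"],2),np.round(q["position"]).tolist(),int(q["mask"].sum())) for n in("tray","module") for q in outline_of(n,k)])
h=cv2.cvtColor(w["img"],cv2.COLOR_RGB2HSV).astype(int)
def ch(c):
    H,Sa,V=c
    if Sa>110 and V>40 and (H<8 or H>168): return "R"
    if Sa>100 and 16<=H<=32: return "Y"
    if Sa>70 and 35<H<90: return "g"
    if V>190: return "#"
    return "." if V<60 else "-"
print()
v=int(proj(w,P(-100,79))[0][1])
for r in range(v-90,v+60,4): print(r,"".join(ch(h[r,c]) for c in range(160,360,3)))
```

```text
[[151, 150, 150], [121, 23, 21], [138, 35, 32], [133, 33, 30], [134, 32, 29], [97, 24, 23], [185, 142, 57]]
loc [-144.7, 0.0, 66.2] tilt 0.0 F [-1.1, -0.1, 1.0] M [0.06, 0.04, -0.0] t 42.2
loc [-159.8, 0.0, 66.1] tilt 0.0 F [-0.4, 0.7, -0.6] M [0.06, -0.03, -0.03] t 42.5
loc [-170.4, -0.1, 148.9] tilt -0.1 F [-0.5, -0.1, 0.2] M [0.02, 0.04, -0.03] t 43.34
0 [181.0, 106.0] [338.0, 106.0] 5 [182.0, 114.0] [337.0, 114.0] 10 [182.0, 121.0] [337.0, 121.0] 20 [183.0, 135.0] [336.0, 135.0] 30 [184.0, 149.0] [335.0, 149.0] 50 [186.0, 175.0] [333.0, 175.0] scene [('module', 0.72, [232.0, 182.0], 267), ('module', 0.46, [230.0, 150.0], 64)]
side [('tray', 0.6, [229.0, 194.0], 167), ('module', 0.81, [300.0, 218.0], 589), ('module', 0.67, [331.0, 251.0], 733)]
wrist [('module', 0.82, [101.0, 356.0], 958)]

16 YYYYYYYYYYYYYYYYYYYYYYYYR-YYYYYYYYYYYYYYRRYYYYYYYYYYYYYYYYYYYYYYYYY
20 YYYYYYYYYYYYYYYYYYYYYYYRRYYYYYYYYYYYYYYY-RYYYYYYYYYYYYYYYYYYYYYYYYY
24 YYYYYYYYYYYYYYYYYYYYYYYRRYYYYYYYYYYYYYYYYRYYYYYYYYYYYYYYYYYYYYYYYYY
28 YYYYYYYYYYYYYYYYYYYYYYYRRYYYYYYYYYYYYYYYYRYYYYYYYYYYYYYYYYYYYYYYYYY
32 YYYYYYYY
[... 1719 characters left out ...]
gggggggggggggggggggggggggggggggggggggggggggggggggggg
132 ggggggggggggggggggggggggggggggggggggggggggggggggggggggggggggggggggg
136 ggggggggggggggggggggggggggggggggggggggggggggggggggggggggggggggggggg
140 ggggggggggggggggggggggggggggggggggggggggggggggggggggggggggggggggggg
144 ggggggggggggggggggggggggggggggggggggggggggggggggggggggggggggggggggg
148 ggggggggggggggggggggggggggggggggggggggggggggggggggggggggggggggggggg
152 ggggggggggggggggggggggggggggggggggggggggggggggggggggggggggggggggggg
156 ggggggggggggggggggggggggggggggggggggggggggggggggggggggggggggggggggg
160 ggggggggggggggggggggggggggggggggggggggggggggggggggggggggggggggggggg
164 ggggggggggggggggggggggggggggggggggggggggggggggggggggggggggggggggggg
```

Run:
```python
from push import *
for f in("s9","s10"):
    w=pickle.load(open(f+".pkl","rb"))["wrist"]
    u,v=proj(w,hole)[0].round().astype(int);print(f,"hole px",u,v,"cam",(Rc.T@(-np.array(w["R"]).T@np.array(w["t"])-C0)).round())
    for r in range(v-24,v+25,4):
        X=atz(w,(u,r),68);print(r,w["img"][r,u].tolist(),"z68 local",(Rc.T@(X-C0)).round(0).tolist()[:2],"pad-plane z99",(Rc.T@(atz(w,(u,r),96)-C0)).round(0).tolist()[0])
S0=pickle.load(open("s0.pkl","rb"));S=pickle.load(open("s10.pkl","rb"))
# side/scene front-face difference vs start
for k in("scene","side"):
    q=np.array([proj(S[k],P(-100,z,y))[0] for z in(5,88) for y in(-60,60)]);a,b=q.min(0).astype(int)-6,q.max(0).astype(int)+6
    D=np.abs(S0[k]["img"].astype(int)-S[k]["img"]).max(2)[a[1]:b[1],a[0]:b[0]];print(k,a,b,(D>40).sum(),D.size)
    if k=="side":
        for r in D[::2]: print("".join("X" if x>40 else "." for x in r))
```

```text
s9 hole px 256 159 cam [-34.   0. 226.]
135 [219, 170, 69] z68 local [-54.0, 2.0] pad-plane z99 -50.0
139 [163, 124, 67] z68 local [-56.0, 2.0] pad-plane z99 -52.0
143 [176, 135, 75] z68 local [-58.0, 2.0] pad-plane z99 -54.0
147 [176, 135, 74] z68 local [-60.0, 2.0] pad-plane z99 -55.0
151 [170, 135, 74] z68 local [-62.0, 2.0] pad-plane z99 -57.0
155 [229, 71, 67] z68 local [-64.0, 2.0] pad-plane z99 -59.0
159 [135, 32, 30] z68 local [-66.0, 2.0] pad-plane z99 -60.0
163 [137, 34, 30] z68 local [-68.0, 2.0] pad-plane z99 -62.0
167 [137, 35, 32] z68 local [-70.0, 2.0] pad-plane z99 -64.0
171 [163, 97, 46] z68 local [-72.0, 2.0] pad-plane z99 -65.0
175 [203, 154, 63] z68 local [-74.0, 2.0] pad-plane z99 -67.0
179 [235, 225, 91] z68 local [-76.0, 2.0] pad-plane z99 -69.0
183 [218, 172, 70] z68 local [-78.0, 2.0] pad-plane z99 -71.0
s10 hole px 257 25 cam [-93.  -0. 310.]
1 [183, 43, 43] z68 local [-30.0, 2.0] pad-plane z99 -37.0
5 [247, 205, 86] z68 local [-32.0, 2.0] pad-plane z99 -39.0
9 [141, 109, 62] z68 local [-35.0, 2.0] pad-plane z99 -42.0
13 [143, 110, 62] z68 local [-37.0, 2.0]
[... 553 characters left out ...]
d-plane z99 -65.0
scene [253 209] [291 263] 383 2052
side [218 163] [239 218] 0 1155
.....................
.....................
.....................
.....................
.....................
.....................
.....................
.....................
.....................
.....................
.....................
.....................
.....................
.....................
.....................
.....................
.....................
.....................
.....................
.....................
.....................
.....................
.....................
.....................
.....................
.....................
.....................
.....................
```

Run:
```python
from push import *
movel(P(-190,230),rate=200);pause(.2);print(*st());print(sign_off())
```

```text
loc [-190.4, -0.1, 227.9] tilt -0.2 F [-1.1, -1.3, 0.1] M [0.02, 0.0, -0.04] t 44.4
the job is handed in; nothing more can be done
None
```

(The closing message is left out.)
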